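# Snap a safety hook onto the test pin and pull-test its latch

## Task

Check the latch of the yellow safety hook: take the hook from its blue rack and push its mouth down the slope onto the cross pin of the grey pull-test stand, until the sprung latch flips shut behind the pin - feel for it, do not ram it. Then draw the hook back up the slope until the stand's pointer stands in the green band and hold it there a moment, ease it back so that the pointer returns to rest, and let go, leaving the hook latched on the pin and leaning on the stand. Leave the things round about where they are.

Things in the scene. Friction and masses are not known exactly. Their poses are not given: they have to be found in the camera images.
- hook_grip (a point): Centre of the black rubber grip of the loose yellow hook (0.2 to 0.3 kg). z runs along the hook from mouth to grip end, y across its flat sides, x across its width. Grip 28 mm wide (x), 20 thick (y), from 35 mm below to 35 above this point, then a 5 mm end cap. Shank and head below: 36 mm (x) by 16 (y). Prong tips (lower end) 150 mm below this point. Starts upright in the rack, mouth down.
- hook_seat (a point): Where the pin's centre lies when fully seated in the hook: 117 mm below the grip centre, 33 above the prong tips, same axes as the grip. The mouth opens downward: 18 mm wide at the tips (x = -9 to 9), more on the latch side (-x), narrowing to the 15 mm seat. With the latch shut the pin's centre can lie 0 to 14 mm below this point. The hook may go on either way round (turned about its z).
- latch (a joint): Angle (rad) of the hook's steel latch: 0 = shut across the mouth, 1.3 = folded inward along the -x prong. Hinged 27 mm below the seat point and 12 mm to -x, 17 mm long, sloping inward 18 degrees when shut. It opens only inward and is sprung shut: an entering pin folds it with some 3 to 8 N, and it flips shut only when the pin is within about 4 mm of the seat.
- slope (a point): Point on the stand's slope line, 92 mm above the bench. y runs along the pin, z up the slope (30 degrees from vertical), x square to it, upward. The 12 mm steel cross pin rests with its centre on this z axis, 0 to 18 mm up from here: its carrier is clamped anew each time and its place is not told, so feel for it. Hook on along -z, hook z along this z, hook y along the pin (48 mm free). Cheeks end 66 mm up.
- gauge (a joint): Travel (m) of the sprung pin up the slope from its rest (wherever its carrier is clamped), shown by the black pointer on a scale at the stand's near (-y) cheek: about 0 at rest, positive when pulled up the slope. Spring 0.9 N per mm both ways; solid stops at -0.004 (pushed down) and +0.026. Green band 0.0115 to 0.018, red above it. A push of about 12 N seats the hook; keep under 40 N.
- stand: Grey pull-test stand, fixed to the bench. Origin on the bench under the slope point; its slope rises towards its -x. Base plate 112 (x) x 120 (y) x 12 mm. The cheeks stand 46 to 54 mm to either side of the slope line. A rest rod, 8 mm thick, parallel to the pin, lies 52 mm up the slope from the slope point and 26 mm under the slope line: 4 mm of air under a straight hook, which drops onto it when released.
- rack: Blue storage rack, fixed to the bench: base 84 x 60 x 10 mm, with two channel posts 60 mm high. Origin at the centre of its underside, z up. The hook stands loosely (2 mm play) on its base, tips 10 mm above the bench, grip centre 160 mm; its x, like the hook's, runs from post to post. The posts span 50 mm in x and 32 in y. Lift the hook 52 mm straight up to clear them.
- bottle: Bystander to leave alone: small round reagent bottle, white body with a red cap, 42 mm across, 90 tall. Origin at the centre of its underside.
- tape: Bystander to leave alone: roll of black tape lying flat, 58 mm across, 19 high. Origin at the centre of its underside.
- screwdriver: Bystander to leave alone: screwdriver with a red handle, 182 mm long, 27 thick. Origin at the centre of its underside.
- case: Bystander to leave alone: flat blue case with a clear lid, 73 x 110 x 29 mm. Origin at the centre of its underside.
- adaptor: Bystander to leave alone: black power supply brick, 57 x 158 x 34 mm. Origin at the centre of its underside.
Mind the look-alikes: they are no part of the job. Leave any turquoise look-alike of the part that bears hook_grip alone.

How it is judged:
By the outcome, as a careful person would: the job done as asked, in the order asked, and still so for the second after the job is handed in, with the robot touching nothing.
It also fails if it takes over 58 s, if anything falls off the work surface, if the arm or the gripper's body presses on something with over 40 N, if the wrist force passes 120 N, or if a joint passes its speed limit or range.

## Robot

A 7-joint arm with a two-finger parallel gripper is mounted at the origin on a cart in front of the work surface, level with it; the furniture and walls round the work are solid. World frame = base frame: x ahead of the robot, y to its left, z up, the work surface at z = 0. Lengths are in m, angles in rad, forces in N, time in s.
With the tool pointing down it reaches from about 0.4 to 0.85 m from the base axis. Payload 10.4 kg.
Tool frame: the origin (TCP) lies midway between the tips of the shut fingers; the grasp point (between the pads) lies 19 mm behind it (r.grasp_offset is the distance from the TCP to the grasp point, in m); x points along the fingers, y is the direction in which the jaws open and shut, and the axes are right-handed (so a half turn about x gives the same grasp; the last joint's range is limited). The gripper opens to 87 mm and grips with 3 to 60 N. Pads are 19 mm wide; open, the fingers measure 117 mm over their backs; the gripper's body (75 mm by 190 mm) begins 51 mm behind the grasp point.
Start: joints at [-1.237, 0.332, -0.065, 1.46, 0.022, 1.35, -0.088], TCP at [0.218, 0.586, 0.223] pointing down, gripper open.
Joint ranges: [-2.6, 2.6], [-0.5, 2.12], [-1.47, 1.34], [0.16, 2.42], [-1.27, 4.41], [0.06, 2.06], [-2.6, 2.6]. Speed limits (rad/s): [2.22, 2.22, 2.79, 2.79, 3.14, 3.14, 3.14].

## Interface

Orientations are given as a unit quaternion [x, y, z, w].
In Python, from bench import r, vision, close_job gives the robot as it stands. The module is installed in compiled form; this text tells all that it offers.
- The arm moves only by the shell command python3 -m pendant 'ROWS' [OPENING] [FORCE]. ROWS is text: rows parted by semicolons, each of 6 numbers parted by spaces: the shift along the tool's x, y, z in units of 0.25 m (1.0 is 0.25 m), then the turn, a rotation vector about the tool's x, y, z in units of 1.5 rad (1.0 is 1.5 rad). A call has 1 to 8 rows; each row is the pose to reach, as a shift and turn from the pose commanded when the call began, along the tool's axes at that moment; what a row does not reach only later rows make up. A row lasts 1/10 s, in which the tool goes at most 50 mm and 8.59 degrees, less where a joint would pass 70% of its speed; a pose out of reach is approached as far as the arm can. A call with a number of a shift or a turn outside -1 to 1 is refused whole. A call with a gripper value outside its range is refused whole. OPENING is the gripper command: -1 is shut, 1 is fully open, values between are in proportion, set as the call begins (- or left out, the last holds). The fingers move at their own pace and stop on an object; FORCE is the grip in N (left out, the last holds). Time passes only in rows, so rows that repeat a pose let the fingers close. It gives the time, the measured TCP pose, the force and the opening at its end, in the units of the state.
- r.read_state(): the state, without advancing time (a new reading comes with each control period).
- vision.camera(name): name is "side" or "top"; returns (picture, depth): 480x640x3 uint8, blue, green, red; 480x640 float32, m along the optical axis (not along the pixel's ray), 0 where there is no reading.
- vision.get_calibration(name): a dict with "camera_matrix" (3x3 intrinsics, pixels), "k1" (the pictures are not rectified: a ray, as slopes to the right and down, at radius r is drawn at 1 + k1 r^2 times it, then the intrinsics apply), "rvec" (rotation vector, rad) and "tvec" (3), from world to camera coordinates, as OpenCV has them. Camera axes: x right, y down, z forward; pixel columns grow to the right and rows downward; lengths in m; the calibration is good to about 2 mm. A picture is of the moment at which its call begins. get_calibration takes no time and is no camera call.
- close_job(): hands the job in, once; it reports no verdict.
The state is a dict: "time": time; "joint_positions": joint angles; "joint_vel": joint speeds; "joint_torque": joint torques, N m; "ee_pos": TCP position; "eef_rot": TCP orientation; "ft_force": force on the tool from outside, world axes, zero at the start; "torque": the same for the moment, N m; "width": finger opening in m.
Only numpy, scipy, OpenCV 4.12 (cv2) and the standard library are available. Lean on these libraries where they do the work, as an engineer would, in place of code of your own. Each camera call takes 0.05 s, during which the arm holds its last target. There are 200 camera calls.

## Working session

There is one attempt and no reset: what is moved stays moved. The work goes in short steps, Python scripts to look and compute and a shell command to move; the robot and the scene stay as the last step left them, time stands still between calls to the robot, and variables do not carry over. Pictures are saved under pics/ and viewed, about 8 in all and at most 12, crops included, and the job is handed in when it is done.

```bash
mkdir -p pics; cat > h.py <<'E'
import numpy as np, cv2
from scipy.spatial.transform import Rotation as R
from bench import r, vision
def cam(n):
    im,d=vision.camera(n); c=vision.get_calibration(n); return im,d,c
def rays(c,uv):
    K=np.array(c["camera_matrix"]); k=c["k1"]
    uv=np.atleast_2d(np.asarray(uv,float))
    p=cv2.undistortPoints(uv.reshape(-1,1,2),K,np.array([k,0,0,0.])).reshape(-1,2)
    Rm=cv2.Rodrigues(np.array(c["rvec"],float))[0]; t=np.array(c["tvec"],float).ravel()
    o=-Rm.T@t; d=np.c_[p,np.ones(len(p))]@Rm
    return o,d
def depthpt(c,d,uv):
    uv=np.atleast_2d(uv); o,dr=rays(c,uv); z=d[uv[:,1].astype(int),uv[:,0].astype(int)]
    P=o+dr*z[:,None]; return P[z>0]
def onz(c,uv,z):
    o,d=rays(c,uv); return o+d*((z-o[2])/d[:,2:3])
def proj(c,P):
    K=np.array(c["camera_matrix"],float)
    return cv2.projectPoints(np.atleast_2d(np.asarray(P,float)),np.array(c["rvec"],float),np.array(c["tvec"],float),K,np.array([c["k1"],0,0,0.]))[0].reshape(-1,2)
E
python3 - <<'E'
from h import *
for n in("top","side"):
    im,d,c=cam(n); cv2.imwrite(f"pics/{n}0.png",im); np.savez(f"pics/{n}0.npz",im=im,d=d)
    o,_=rays(c,[320,240]); print(n,o,onz(c,[320,240],0),c["k1"])
print(r.read_state(), r.grasp_offset)
E
```

```text
top [ 0.31523342 -0.08061147  1.2042401 ] [[ 0.45589636 -0.10199661  0.        ]] 0.021829164424431478
side [ 0.327491   -0.98901996  0.77225733] [[0.45687701 0.04690561 0.        ]] -0.0859723123359985
{'time': 0.1, 'joint_positions': array([-1.23659012,  0.33281071, -0.06471701,  1.46082681,  0.02161866,
        1.3499168 , -0.08850257]), 'joint_vel': array([-0.00099101, -0.00119953, -0.00064757, -0.00018469,  0.00066915,
       -0.00054503, -0.00035029]), 'joint_torque': array([ 2.42539907e-03, -6.24553585e+01,  2.51002971e-02, -3.90713847e+01,
       -6.14508404e-02,  3.67334671e-02,  8.73196086e-05]), 'ee_pos': array([0.21818306, 0.58531793, 0.22184686]), 'eef_rot': array([ 0.12502533,  0.69594107, -0.1259133 ,  0.69583082]), 'ft_force': array([-0.66399017,  0.40716475, -0.20246532]), 'torque': array([ 0.00105714, -0.0053535 ,  0.02994607]), 'width': 0.0870335485266802} 0.0187
```

View pics/top0.png

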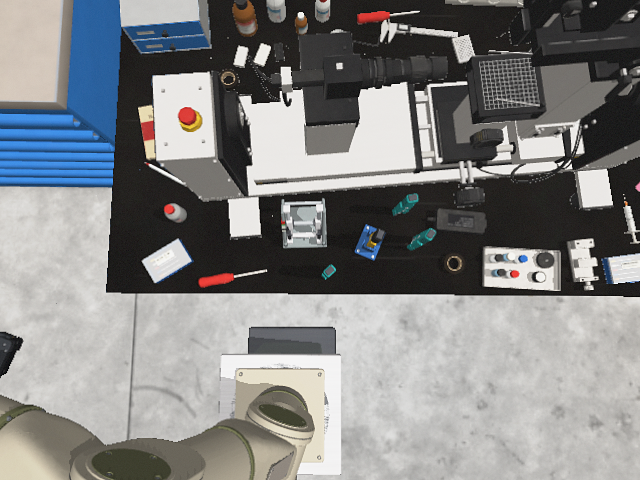

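View pics/side0.png

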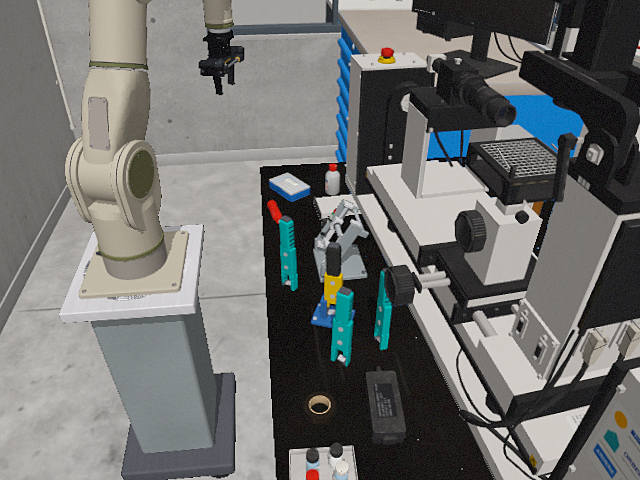

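The top view (up = +x, left = +y) shows the grey stand at (303,222), the blue rack with the yellow hook at (370,240), and turquoise look-alikes at (405,203), (422,238) and (328,270). Only the one at (370,240) is yellow and sits in a blue rack, so that is the hook. I'll confirm it in an enlarged crop and measure it.

```bash
cat > m.py <<'E'
from h import *
S={}
for n in("top","side"):
    z=np.load(f"pics/{n}0.npz"); S[n]=(z["im"],z["d"],vision.get_calibration(n))
def mask(im,lo,hi): return cv2.inRange(cv2.cvtColor(im,cv2.COLOR_BGR2HSV),lo,hi)
E
python3 - <<'E'
from m import *
im=S["top"][0][185:285,265:415]; a=cv2.resize(im,None,fx=4,fy=4,interpolation=cv2.INTER_CUBIC)
im=S["side"][0][190:345,265:415]; b=cv2.resize(im,None,fx=3,fy=3,interpolation=cv2.INTER_CUBIC)
cv2.imwrite("pics/c1.png",a); cv2.imwrite("pics/c2.png",b)
for n in S:
    im,d,c=S[n]
    box=(slice(190,290),slice(270,420)) if n=="top" else (slice(190,345),slice(270,400))
    for nm,lo,hi in(("yellow",(18,120,80),(35,255,255)),("blue",(100,120,50),(125,255,255))):
        m=np.zeros(im.shape[:2],np.uint8); m[box]=mask(im,lo,hi)[box]
        v,u=np.nonzero(m); P=depthpt(c,d,np.c_[u,v])
        print(n,nm,len(P),(u.min(),u.max(),v.min(),v.max()),np.round(np.percentile(P,[2,50,98],axis=0),3).tolist())
        if nm=="blue":
            for zl,zh in((-.01,.02),(.05,.07)):
                q=P[(P[:,2]>zl)&(P[:,2]<zh)]
                if len(q)>20: print(zl,len(q),cv2.minAreaRect((q[:,:2]*1000).astype(np.float32)))
# dark grip: points with z 0.12-0.205 near rack
    v,u=np.mgrid[box]; P=depthpt(c,d,np.c_[u.ravel(),v.ravel()])
    med=[.5,-.15]
    q=P[(P[:,2]>.185)&(P[:,2]<.21)]; print("z>.185",len(q),np.round(np.percentile(q,[2,50,98],axis=0),3).tolist() if len(q) else "")
    q=P[(P[:,2]>.009)&(P[:,2]<.016)]; print("z .012",len(q),np.round(np.percentile(q,[2,50,98],axis=0),3).tolist())
E
```

```text
top yellow 56 (np.int64(282), np.int64(376), np.int64(224), np.int64(247)) [[0.43, -0.236, 0.034], [0.436, -0.227, 0.103], [0.479, -0.03, 0.14]]
top blue 461 (np.int64(354), np.int64(385), np.int64(224), np.int64(260)) [[0.407, -0.265, -0.0], [0.439, -0.227, 0.011], [0.495, -0.2, 0.064]]
-0.01 364 ((451.31549072265625, -236.84043884277344), (60.5306510925293, 87.43002319335938), 67.47720336914062)
0.05 60 ((449.6792297363281, -236.06106567382812), (31.36747169494629, 50.97608947753906), 68.5465316772461)
z>.185 227 [[0.355, -0.323, 0.185], [0.445, -0.234, 0.191], [0.543, -0.113, 0.202]]
z .012 992 [[0.411, -0.28, 0.009], [0.477, -0.072, 0.012], [0.543, -0.012, 0.016]]
side yellow 410 (np.int64(324), np.int64(342), np.int64(272), np.int64(306)) [[0.43, -0.252, 0.027], [0.443, -0.243, 0.1], [0.466, -0.222, 0.13]]
side blue 687 (np.int64(273), np.int64(395), np.int64(190), np.int64(327)) [[0.364, -0.267, 0.0], [0.425, -0.236, 0.011], [0.522, 0.289, 0.084]]
-0.01 518 ((486.50958251953125, 29.556182861328125), (223.4910888671875, 584.1441040039062), 5.5796709060668945)
0.05 51 ((428.8092346191406, -232.40444946289062), (30.891817092895508, 12.427170753479004), 82.98585510253906)
z>.185 360 [[0.356, -0.365, 0.185], [0.448, -0.242, 0.191], [0.581, -0.087, 0.209]]
z .012 1197 [[0.353, -0.306, 0.009], [0.496, -0.083, 0.012], [0.542, 0.269, 0.016]]
```

View pics/c1.png

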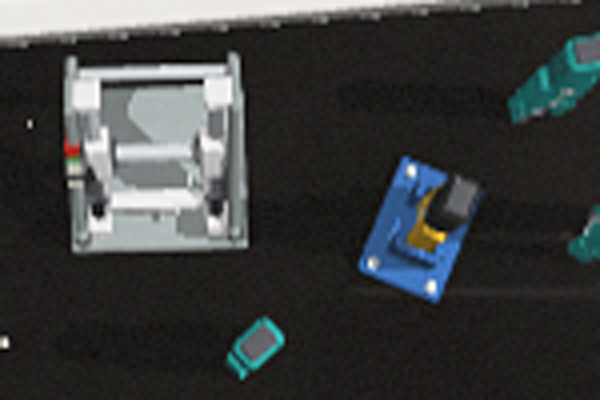

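View pics/c2.png

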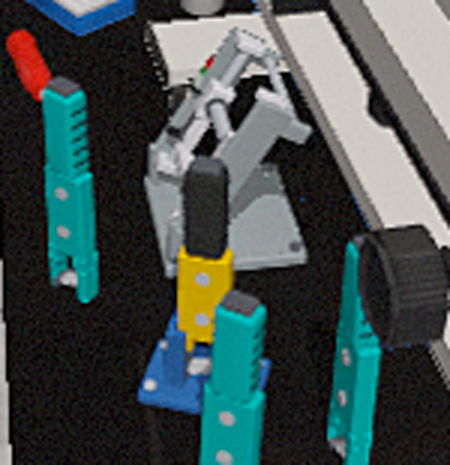

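The crops confirm it: the yellow hook with the black grip stands in the blue rack, at top crop (455,200) and side crop (205,210). All the turquoise ones are decoys. Next come the stand, the hook axis and the look-alike clearances.

```bash
python3 - <<'E'
from m import *
im,d,c=S["top"]
v,u=np.mgrid[195:255,275:335]; uv=np.c_[u.ravel(),v.ravel()]; o,dr=rays(c,uv); P=o+dr*d[v.ravel(),u.ravel()][:,None]
m=(P[:,2]>.007)&(P[:,2]<.018)&(P[:,0]<.56)
print("base",m.sum(),cv2.minAreaRect((P[m,:2]*1000).astype(np.float32)))
# side-by-side profile along mid column (between cheeks): x vs z
base=P[m,:2].mean(0)
m2=(abs(P[:,1]-cv2.minAreaRect(P[m,:2].astype(np.float32))[0][1])<.02)&(P[:,2]>.03)
q=P[m2]; q=q[np.argsort(q[:,0])]; print(np.round(q[::2],3).tolist())
for n in S:
    im,d,c=S[n]; box=(slice(190,290),slice(270,440)) if n=="top" else (slice(190,375),slice(270,400))
    mm=np.zeros(im.shape[:2],np.uint8); mm[box]=mask(im,(80,120,50),(95,255,255))[box]
    k,l,st,ce=cv2.connectedComponentsWithStats(mm)
    for i in range(1,k):
        if st[i,4]<25: continue
        vv,uu=np.nonzero(l==i); T=depthpt(c,d,np.c_[uu,vv]); t=T[T[:,2]>T[:,2].max()-.02]
        print(n,"turq",ce[i].round(),T[:,2].max().round(3),t.mean(0).round(3))
    # dark grip near hook
    v,u=np.mgrid[box]; Q=depthpt(c,d,np.c_[u.ravel(),v.ravel()])
    Q=Q[(np.hypot(Q[:,0]-.449,Q[:,1]+.236)<.04)&(Q[:,2]>.13)]
    print(n,"hook pts",len(Q),np.round(np.percentile(Q,[2,50,98],axis=0),3).tolist())
    t=Q[Q[:,2]>.19]; print(" top",len(t),t.mean(0).round(4),cv2.minAreaRect((t[:,:2]*1000).astype(np.float32)) if len(t)>4 else "")
s=r.read_state(); print(R.from_quat(s["eef_rot"]).as_matrix().round(3).tolist())
E
```

```text
base 846 ((485.1459045410156, -50.194496154785156), (120.83202362060547, 135.72293090820312), 0.18878725171089172)
[[0.456, -0.065, 0.065], [0.456, -0.031, 0.06], [0.456, -0.038, 0.06], [0.457, -0.051, 0.059], [0.457, -0.062, 0.057], [0.457, -0.046, 0.055], [0.457, -0.067, 0.056], [0.457, -0.057, 0.055], [0.458, -0.031, 0.066], [0.458, -0.054, 0.065], [0.459, -0.052, 0.063], [0.459, -0.036, 0.061], [0.459, -0.046, 0.062], [0.459, -0.062, 0.061], [0.459, -0.059, 0.06], [0.459, -0.041, 0.057], [0.461, -0.044, 0.062], [0.461, -0.051, 0.062], [0.462, -0.067, 0.062], [0.462, -0.049, 0.06], [0.462, -0.036, 0.059], [0.462, -0.059, 0.059], [0.462, -0.064, 0.059], [0.462, -0.062, 0.058], [0.464, -0.059, 0.063], [0.464, -0.067, 0.06], [0.464, -0.049, 0.058], [0.465, -0.036, 0.056], [0.465, -0.038, 0.056], [0.465, -0.064, 0.057], [0.465, -0.03, 0.054], [0.465, -0.056, 0.054], [0.467, -0.044, 0.062], [0.467, -0.038, 0.057], [0.467, -0.059, 0.058], [0.467, -0.057, 0.058], [0.467, -0.067, 0.058], [0.467, -0.07, 0.057], [0.468, -0.064, 0.056], [0.468, -0.062, 0.055], [0.477, -0.032, 0.098], [0.481,
[... 1723 characters left out ...]
0.191 [ 0.361 -0.119  0.184]
top hook pts 144 [[0.432, -0.246, 0.136], [0.443, -0.231, 0.193], [0.46, -0.223, 0.202]]
 top 94 [ 0.4457 -0.2344  0.1968] ((446.7404479980469, -235.3276824951172), (18.84536361694336, 27.229816436767578), 68.56050109863281)
side turq [288. 253.] 0.188 [ 0.363 -0.13   0.178]
side turq [383. 314.] 0.258 [ 0.505 -0.401  0.248]
side turq [342. 327.] 0.188 [ 0.449 -0.364  0.179]
side hook pts 479 [[0.433, -0.25, 0.132], [0.446, -0.245, 0.171], [0.461, -0.234, 0.201]]
 top 119 [ 0.4466 -0.2408  0.1962] ((446.068115234375, -240.05517578125), (20.834070205688477, 27.055580139160156), 70.95904541015625)
[[-0.0, 0.349, 0.937], [-0.001, 0.937, -0.349], [-1.0, -0.001, 0.0]]
```

The rest rod (x 0.532, z top 0.128) and the pin (x 0.4875, z 0.10) agree with a stand origin at (0.4835, -0.050) and a slope rising to +x. The hook is at (0.447, -0.237) with its y axis at 68.5°, nearly the tool's present yaw. Time to move.

```bash
cat >> h.py <<'E'
def go(pos,Rt=None):
    s=r.read_state(); R0=R.from_quat(s["eef_rot"]); 
    d=R0.inv().apply(np.array(pos)-s["ee_pos"])
    w=np.zeros(3) if Rt is None else (R0.inv()*R.from_matrix(Rt)).as_rotvec()
    print("units",(d/.25).round(3),(w/1.5).round(3),"mm",(d*1000).round(1),"deg",np.degrees(w).round(1)," t",round(s["time"],2))
def tool(yaw,tilt): # tool y at yaw deg; tilt deg: tool x tips toward -toolz-horizontal
    a,b=np.radians(yaw),np.radians(tilt); y=np.array([np.cos(a),np.sin(a),0]); f=np.array([np.sin(a),-np.cos(a),0])
    x=-np.cos(b)*np.array([0,0,1])-np.sin(b)*f; return np.c_[x,y,np.cross(x,y)]
E
python3 - <<'E'
from h import *
go([.38,.30,.30])
go([.43,.05,.30],tool(68.5,0)); go([.447,-.237,.25],tool(68.5,0))
E
```

```text
units [-0.311 -0.844  1.005] [0. 0. 0.] mm [ -77.9 -210.9  251.3] deg [0. 0. 0.]  t 0.1
units [-0.31  -1.711  1.542] [0.012 0.    0.001] mm [ -77.6 -427.7  385.4] deg [1.1 0.  0.1]  t 0.1
units [-0.109 -2.763  2.006] [0.012 0.    0.001] mm [ -27.2 -690.7  501.6] deg [1.1 0.  0.1]  t 0.1
```

```bash
python3 -m pendant '-.31 -.84 1 0 0 0;-.31 -.84 1 0 0 0;-.31 -.84 1 0 0 0;-.31 -.84 1 0 0 0;-.31 -.84 1 0 0 0;-.31 -.84 1 0 0 0;-.31 -.84 1 0 0 0;-.31 -.84 1 0 0 0' 0.3 20
python3 -m pendant '0 -.87 .54 .012 0 0;0 -.87 .54 .012 0 0;0 -.87 .54 .012 0 0;0 -.87 .54 .012 0 0;0 -.87 .54 .012 0 0;0 -.87 .54 .012 0 0'
python3 -c "
from h import *
print(r.read_state()['joint_positions'].round(2),r.read_state()['width']);go([.447,-.237,.25],tool(68.5,0))"
```

```text
time: 0.9
ee_pos: [0.3824, 0.2971, 0.3015]
eef_rot: [0.129, 0.695, -0.128, 0.696]
ft_force: [0.1, 0.5, -0.5]
width: 0.0566
time: 1.5
ee_pos: [0.4303, 0.0452, 0.3001]
eef_rot: [0.134, 0.694, -0.134, 0.694]
ft_force: [1.1, 1.3, 0.1]
width: 0.0568
[-0.68 -0.17  0.42  1.82  0.07  1.48  0.91] 0.056785180452566024
units [ 0.201 -1.023  0.483] [-0.005  0.    -0.   ] mm [  50.1 -255.6  120.8] deg [-0.4  0.  -0. ]  t 1.5
```

```bash
python3 -m pendant '0 -1 .48 0 0 0;0 -1 .48 0 0 0;0 -1 .48 0 0 0;0 -1 .48 0 0 0;0 -1 .48 0 0 0;0 -1 .48 0 0 0;.2 -1 .48 0 0 0;.2 -1.0 .48 0 0 0'
python3 - <<'E'
from h import *
print(r.read_state()['joint_positions'].round(2));go([.447,-.237,.153],tool(68.5,0))
im,d,c=cam("side"); p=proj(c,[.447,-.237,.2])[0].astype(int); a=im[p[1]-90:p[1]+90,p[0]-90:p[0]+90]
im2,d2,c2=cam("top"); q=proj(c2,[.447,-.237,.2])[0].astype(int); b=im2[q[1]-70:q[1]+70,q[0]-70:q[0]+70]
cv2.imwrite("pics/a1.png",np.hstack([cv2.resize(a,(400,400),interpolation=2),cv2.resize(b,(400,400),interpolation=2)])); print(p,q)
E
```

```text
time: 2.3
ee_pos: [0.4472, -0.2246, 0.245]
eef_rot: [0.132, 0.698, -0.132, 0.692]
ft_force: [-0.4, 0.1, -0.0]
width: 0.0567
[-0.45  0.03  0.85  1.78 -0.02  1.35  1.6 ]
units [ 0.368 -0.046  0.021] [-0.    -0.006  0.001] mm [ 92.  -11.5   5.1] deg [-0.  -0.5  0.1]  t 2.3
[333 243] [380 234]
```

View pics/a1.png

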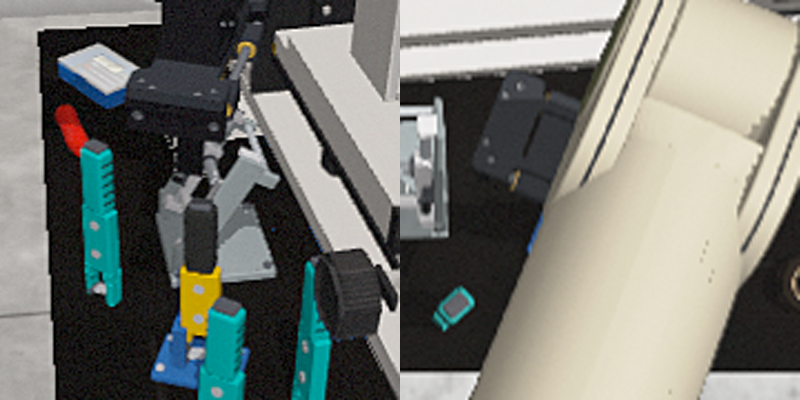

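The left half shows the gripper fingers just above and behind the yellow hook's black grip (crop 200,205). The top view is hidden by the arm. I'll correct 11 mm sideways and descend.

```bash
python3 -m pendant '0 -.046 .02 0 -.006 0;0 -.046 .02 0 -.006 0;.16 -.046 .02 0 -.006 0;.3 -.046 .02 0 -.006 0;.36 -.046 .02 0 -.006 0;.368 -.046 .02 0 -.006 0;.368 -.046 .02 0 -.006 0'
python3 - <<'E'
from h import *
go([.447,-.237,.153],tool(68.5,0))
im,d,c=cam("side"); p=proj(c,[.447,-.237,.16])[0].astype(int); a=im[p[1]-60:p[1]+60,p[0]-60:p[0]+60]
cv2.imwrite("pics/a2.png",cv2.resize(a,(480,480),interpolation=2))
E
```

```text
time: 3.1
ee_pos: [0.4513, -0.2381, 0.1593]
eef_rot: [0.131, 0.691, -0.132, 0.698]
ft_force: [0.1, 0.5, 0.1]
width: 0.0568
units [ 0.025 -0.002 -0.018] [ 0.001  0.007 -0.   ] mm [ 6.2 -0.6 -4.4] deg [ 0.1  0.6 -0. ]  t 3.1
```

View pics/a2.png

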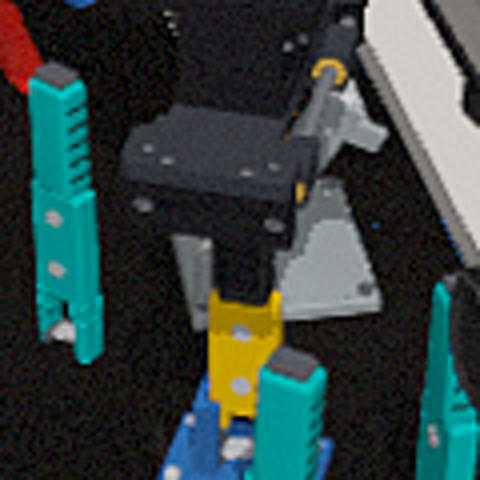

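The fingers straddle the black grip. I'll make the small correction and close.

```bash
python3 -m pendant '.02 0 -.012 0 .004 0;.02 0 -.012 0 .004 0;.02 0 -.012 0 .004 0'; python3 -m pendant '0 0 0 0 0 0;0 0 0 0 0 0;0 0 0 0 0 0;0 0 0 0 0 0;0 0 0 0 0 0;0 0 0 0 0 0;0 0 0 0 0 0;0 0 0 0 0 0' -1 45
python3 - <<'E'
from h import *
print(r.read_state()["width"]);go([.447,-.237,.153],tool(68.5,0))
E
```

```text
time: 3.45
ee_pos: [0.4477, -0.2374, 0.1533]
eef_rot: [0.132, 0.694, -0.132, 0.696]
ft_force: [-0.0, -0.3, 0.2]
width: 0.0565
time: 4.25
ee_pos: [0.4476, -0.2375, 0.153]
eef_rot: [0.132, 0.694, -0.132, 0.696]
ft_force: [-0.8, 0.2, -1.0]
width: 0.0195
0.019542652644323966
units [-0.     0.001 -0.003] [0.    0.002 0.   ] mm [-0.   0.2 -0.7] deg [0.  0.2 0. ]  t 4.25
```

Gripped, width 19.5 mm. Lift straight up.

```bash
python3 -m pendant '-.1 0 0 0 0 0;-.2 0 0 0 0 0;-.3 0 0 0 0 0;-.4 0 0 0 0 0;-.56 0 0 0 0 0;-.72 0 0 0 0 0;-.72 0 0 0 0 0'
python3 - <<'E'
from h import *
print(r.read_state()["joint_positions"].round(2))
def P(s,off=.110): # tcp for seat at slope coord s
    return np.array([.4835+.5*(s+off),-.050,.092+.866*(s+off)])
go([.48,-.15,.36],tool(90,0)); go(P(.08),tool(90,30)); print(P(.08),P(.05))
E
```

```text
time: 4.95
ee_pos: [0.4485, -0.2381, 0.3373]
eef_rot: [0.132, 0.691, -0.132, 0.698]
ft_force: [0.4, 0.0, -4.0]
width: 0.0197
[-0.45 -0.01  0.86  1.61  0.01  1.53  1.6 ]
units [-0.09   0.374 -0.011] [-0.25   0.006  0.   ] mm [-22.6  93.6  -2.7] deg [-21.5   0.5   0. ]  t 4.95
units [0.326 0.89  0.205] [-0.244  0.351 -0.065] mm [ 81.6 222.6  51.3] deg [-21.   30.2  -5.6]  t 4.95
[ 0.5785  -0.05     0.25654] [ 0.5635  -0.05     0.23056]
```

```bash
python3 - <<'E'
from h import *
P=lambda s,off=.110:np.array([.4835+.5*(s+off),-.050,.092+.866*(s+off)])
go(P(.15),tool(90,30))
E
python3 -m pendant '-.09 .1 0 -.1 0 0;-.09 .2 0 -.2 0 0;-.09 .37 0 -.25 0 0;-.09 .37 0 -.25 0 0;-.09 .37 0 -.25 0 0'
python3 - <<'E'
from h import *
P=lambda s,off=.110:np.array([.4835+.5*(s+off),-.050,.092+.866*(s+off)])
print(r.read_state()["joint_positions"].round(2))
go(P(.15),tool(90,30))
E
```

```text
units [0.085 0.942 0.338] [-0.244  0.351 -0.065] mm [ 21.3 235.5  84.5] deg [-21.   30.2  -5.6]  t 4.95
time: 5.45
ee_pos: [0.4808, -0.1501, 0.3543]
eef_rot: [-0.001, 0.707, 0.0, 0.707]
ft_force: [-0.7, -0.6, -3.7]
width: 0.0196
[-0.55 -0.01  0.77  1.58  0.01  1.57  1.79]
units [0.149 0.4   0.531] [0.001 0.35  0.001] mm [ 37.2  99.9 132.8] deg [ 0.1 30.1  0.1]  t 5.45
```

```bash
python3 -m pendant '.0 .15 .15 0 .08 0;0 .3 .3 0 .17 0;0 .4 .53 0 .26 0;0.07 .4 .53 0 .35 0;.15 .4 .53 0 .35 0;.15 .4 .53 0 .35 0;.15 .4 .53 0 .35 0;.15 .4 .53 0 .35 0'
python3 - <<'E'
from h import *
P=lambda s,off=.110:np.array([.4835+.5*(s+off),-.050,.092+.866*(s+off)])
print(r.read_state()["joint_positions"].round(2))
go(P(.15),tool(90,30))
o=[]
for n,x in(("side",.52),("top",.55)):
    im,d,c=cam(n); np.savez(f"pics/{n}1.npz",im=im,d=d); p=proj(c,[x,-.05,.18])[0].astype(int); print(n,p)
    a=im[p[1]-60:p[1]+60,p[0]-60:p[0]+60]; o.append(cv2.resize(a,(400,400),interpolation=2))
cv2.imwrite("pics/a3.png",np.hstack(o))
E
```

```text
time: 6.25
ee_pos: [0.6009, -0.051, 0.2999]
eef_rot: [-0.001, 0.858, -0.001, 0.514]
ft_force: [-0.5, -1.9, -2.0]
width: 0.0198
[-0.18  0.68  0.37  0.92 -0.17  2.06  1.7 ]
units [-0.085  0.004  0.012] [-0.     0.021  0.001] mm [-21.2   1.    3. ] deg [-0.   1.8  0.1]  t 6.25
side [353 199]
top [299 191]
```

View pics/a3.png

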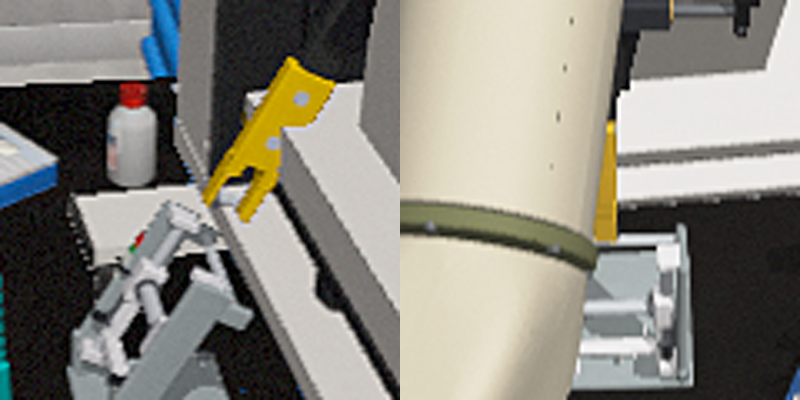

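Joint 6 is at its limit this high up (tilt 28.2°), which should ease lower on the slope. The side crop shows the hook head at (235,190), over the cheeks, with the latch shut. I'll go part way down and check alignment there.

```bash
python3 - <<'E'
from h import *
P=lambda s,off=.110:np.array([.4835+.5*(s+off),-.050,.092+.866*(s+off)])
go(P(.085),tool(90,30))
E
python3 -m pendant '.06 .004 .01 0 0 0;.12 .004 .01 0 .01 0;.175 .004 .01 0 .02 0;.175 .004 .01 0 .02 0;.175 .004 .01 0 .02 0'
cat > chk.py <<'E'
from h import *
import sys
P=lambda s,off=.110:np.array([.4835+.5*(s+off),-.050,.092+.866*(s+off)])
st=r.read_state(); print(st["joint_positions"].round(2)); go(P(.075),tool(90,30))
im,d,c=cam("side"); np.savez("pics/side2.npz",im=im,d=d)
v,u=np.mgrid[150:300,300:400]; uv=np.c_[u.ravel(),v.ravel()]; o,dr=rays(c,uv); Q=o+dr*d[v.ravel(),u.ravel()][:,None]
q=Q-[.4835,-.05,.092]; sl=np.c_[q@[.866,0,-.5],q[:,1],q@[.5,0,.866]]  # (a: across slope, +down/+x ; y ; s)
hsv=cv2.cvtColor(im,cv2.COLOR_BGR2HSV)[150:300,300:400].reshape(-1,3)
yl=(hsv[:,0]>18)&(hsv[:,0]<35)&(hsv[:,1]>120)&(hsv[:,2]>80)&(abs(sl[:,1])<.03)
f=sl[yl]; print("yellow",len(f),np.percentile(f,[2,50,98],axis=0).round(4).tolist())
f=f[abs(f[:,1]-np.median(f[:,1]))<.004]
b=[]
for s0 in np.arange(.04,.2,.01):
    g=f[abs(f[:,2]-s0)<.005]
    if len(g)>8: b.append((round(s0,3),g[:,0].min().round(4),g[:,0].max().round(4)))
print(b)
e=(abs(sl[:,1])<.035)&(sl[:,2]>-.01)&(sl[:,2]<.065)&(abs(sl[:,0])<.04)&(~yl)
h=sl[e]; print("others",len(h))
for s0 in np.arange(-.005,.065,.005):
    g=h[(abs(h[:,2]-s0)<.0025)]
    if len(g)>2: print(round(s0,3),len(g),np.percentile(g[:,0],[0,50,100]).round(4))
E
python3 chk.py
```

```text
units [0.188 0.012 0.01 ] [-0.004  0.025  0.004] mm [47.   3.   2.5] deg [-0.4  2.1  0.3]  t 6.35
time: 6.85
ee_pos: [0.5827, -0.0502, 0.265]
eef_rot: [-0.002, 0.864, -0.003, 0.504]
ft_force: [0.3, 0.3, -2.7]
width: 0.0199
[-0.2   0.66  0.37  1.04 -0.15  1.99  1.7 ]
units [0.058 0.001 0.002] [-0.002  0.006  0.004] mm [14.5  0.3  0.5] deg [-0.2  0.5  0.3]  t 6.85
yellow 617 [[-0.0189, -0.0118, 0.0616], [-0.0062, -0.0075, 0.1208], [0.0176, 0.0049, 0.1704]]
[(np.float64(0.06), np.float64(-0.0187), np.float64(0.0187)), (np.float64(0.07), np.float64(-0.0178), np.float64(0.0182)), (np.float64(0.08), np.float64(-0.0185), np.float64(0.0199)), (np.float64(0.09), np.float64(-0.0162), np.float64(0.018)), (np.float64(0.1), np.float64(-0.0185), np.float64(0.0177)), (np.float64(0.11), np.float64(-0.0193), np.float64(0.0178)), (np.float64(0.12), np.float64(-0.0183), np.float64(0.0172)), (np.float64(0.13), np.float64(-0.0186), np.float64(0.0178)), (np.float64(0.14), np.float64(-0.0202), np.float64(0.0163)), (np.float64(0.15), np.float64(-0.0198), np.float64(0.0126)), (np.float64(0.16), np.float64(-0.0201), np.float64(0.0072)), (np.float64(0.17), np.float64(-0.0196), np.float64(0.0003))]
others 276
-0.005 14 [-0.0126 -0.0093  0.0006]
0.0 13 [-0.0201 -0.011  -0.0042]
0.005 29 [-0.022  -0.0067 -0.0017]
0.01 50 [-0.0203 -0.0055  0.0076]
0.015 30 [-0.0145 -0.0024  0.0054]
0.02 27 [-0.0118 -0.0058  0.0064]
0.025 12 [-0.0156 -0.0031  0.0035]
0.03 9 [-0.0178 -0.0022  0.0073]
0.035 10 [-0.0057 -0.0038  0.0088]
0.04 7 [-0.0059 -0.0033 -0.0002]
0.045 5 [-0.0131 -0.0067 -0.0046]
0.05 4 [-0.0062  0.0223  0.0228]
0.055 24 [-0.007   0.0239  0.0292]
0.06 24 [-0.0173 -0.0093  0.0118]
0.065 15 [-0.013  -0.0084  0.0076]
```

The rest rod reads 24 mm under the line at s = 53 mm, and the hook axis is within 1 mm of the slope line. Good. The pin is expected near s = 8 mm, so I advance to just above it and then feel.

```bash
cat > f.py <<'E'
from h import *
s=r.read_state(); q=s["ee_pos"]-[.4835,-.05,.092]; u=np.array([.5,0,.866]); x=R.from_quat(s["eef_rot"]).as_matrix()[:,0]
print("t %.2f seat_s %.1f a %.1f y %.1f | Fslope %.1f Fa %.1f Fy %.1f tilt %.1f w %.4f"%(s["time"],(q@u-.110)*1e3,q@[.866,0,-.5]*1e3,q[1]*1e3,s["ft_force"]@u,s["ft_force"]@[.866,0,-.5],s["ft_force"][1],np.degrees(np.arctan2(-x[0],-x[2])),s["width"]), s["joint_positions"].round(2)[5])
E
python3 f.py; python3 -m pendant '.03 0 0 0 .005 0;.06 0 0 0 .005 0;.09 0 0 0 .005 0;.12 0 0 0 .005 0;.14 0 0 0 .005 0;.14 0 0 0 .005 0' >/dev/null; python3 f.py
python3 -m pendant '.02 0 0 0 0 0;.04 0 0 0 0 0;.04 0 0 0 0 0' >/dev/null; python3 f.py
```

```text
t 6.90 seat_s 89.7 a -0.4 y -0.1 | Fslope -1.8 Fa 1.1 Fy 0.1 tilt 29.5 w 0.0196 1.99
t 7.50 seat_s 52.4 a 0.0 y 0.4 | Fslope -2.5 Fa 0.7 Fy -0.1 tilt 30.1 w 0.0199 1.91
t 7.80 seat_s 42.5 a 0.1 y 0.4 | Fslope -2.2 Fa 1.8 Fy -0.4 tilt 30.1 w 0.0196 1.89
```

Aligned. Now I feel in small steps.

```bash
for i in 1; do python3 -m pendant '.012 0 0 0 0 0;.024 0 0 0 0 0;.024 0 0 0 0 0' >/dev/null; python3 f.py; done
python3 -m pendant '.012 0 0 0 0 0;.012 0 0 0 0 0' >/dev/null; python3 f.py
python3 -m pendant '.012 0 0 0 0 0;.012 0 0 0 0 0' >/dev/null; python3 f.py
```

```text
t 8.10 seat_s 37.1 a 0.2 y 0.3 | Fslope -1.0 Fa 2.2 Fy -0.2 tilt 30.0 w 0.0195 1.88
t 8.30 seat_s 34.4 a 0.1 y 0.3 | Fslope 2.7 Fa 1.2 Fy -0.9 tilt 30.0 w 0.0196 1.87
t 8.50 seat_s 31.1 a -0.2 y 0.3 | Fslope 3.5 Fa -1.0 Fy -1.0 tilt 30.1 w 0.0199 1.87
```

```bash
python3 -m pendant '.012 0 0 0 0 0;.012 0 0 0 0 0' >/dev/null; python3 f.py
```

```text
t 8.70 seat_s 27.6 a -0.3 y 0.2 | Fslope 1.8 Fa -2.7 Fy -0.8 tilt 30.2 w 0.0199 1.86
```

First contact came at seat_s of about 37, so the pin is near s = 9. The latch is folding at about 5 N. Continue.

```bash
python3 -m pendant '.012 0 0 0 0 0;.024 0 0 0 0 0;.024 0 0 0 0 0' >/dev/null; python3 f.py;python3 -m pendant '.012 0 0 0 0 0;.024 0 0 0 0 0;.024 0 0 0 0 0' >/dev/null; python3 f.py
```

```text
t 9.00 seat_s 21.3 a -0.1 y 0.2 | Fslope 0.8 Fa -2.3 Fy -1.6 tilt 30.2 w 0.0198 1.85
t 9.30 seat_s 15.3 a 0.6 y 0.3 | Fslope -3.2 Fa 1.4 Fy 0.8 tilt 30.1 w 0.0198 1.83
```

```bash
python3 -m pendant '.012 0 0 0 0 0;.012 0 0 0 0 0' >/dev/null; python3 f.py;python3 -m pendant '.008 0 0 0 0 0;.008 0 0 0 0 0' >/dev/null; python3 f.py
```

```text
t 9.50 seat_s 12.8 a 0.5 y 0.3 | Fslope -1.1 Fa 2.1 Fy -0.5 tilt 30.0 w 0.0194 1.82
t 9.70 seat_s 10.9 a 0.2 y 0.2 | Fslope -3.6 Fa 0.7 Fy 0.4 tilt 30.1 w 0.0200 1.82
```

```bash
python3 -m pendant '.008 0 0 0 0 0;.008 0 0 0 0 0' >/dev/null; python3 f.py;python3 -m pendant '.008 0 0 0 0 0;.008 0 0 0 0 0' >/dev/null; python3 f.py
```

```text
t 9.90 seat_s 8.9 a 0.2 y 0.2 | Fslope -2.8 Fa 1.0 Fy 0.2 tilt 30.1 w 0.0198 1.82
t 10.10 seat_s 6.9 a 0.2 y 0.2 | Fslope -1.1 Fa 1.3 Fy 1.3 tilt 30.1 w 0.0197 1.81
```

```bash
python3 -m pendant '.008 0 0 0 0 0;.008 0 0 0 0 0' >/dev/null; python3 f.py;python3 -m pendant '.008 0 0 0 0 0;.008 0 0 0 0 0' >/dev/null; python3 f.py
```

```text
t 10.30 seat_s 5.1 a 0.2 y 0.2 | Fslope -0.7 Fa 1.1 Fy -0.6 tilt 30.1 w 0.0198 1.81
t 10.50 seat_s 3.3 a 0.2 y 0.2 | Fslope 1.0 Fa 0.4 Fy -0.0 tilt 30.0 w 0.0199 1.8
```

```bash
python3 -m pendant '.008 0 0 0 0 0;.008 0 0 0 0 0' >/dev/null; python3 f.py
```

```text
t 10.70 seat_s 3.0 a 0.1 y 0.1 | Fslope 11.2 Fa -1.3 Fy 1.3 tilt 29.9 w 0.0196 1.8
```

```bash
python3 -m pendant '.006 0 0 0 0 0;.006 0 0 0 0 0' >/dev/null; python3 f.py
```

```text
t 10.90 seat_s 2.9 a 0.1 y 0.1 | Fslope 18.9 Fa -2.5 Fy -0.3 tilt 29.8 w 0.0199 1.8
```

Seated: a solid stop at 19 N (about 21 N net, well under 40), which puts the pin's rest at s of about 7. Now I draw back. Slack is up to 14 mm, so the latch should catch near seat_s 21.

```bash
python3 -m pendant '-.02 0 0 0 0 0;-.04 0 0 0 0 0;-.06 0 0 0 0 0;-.072 0 0 0 0 0;-.072 0 0 0 0 0' >/dev/null; python3 f.py; python3 -m pendant '-.012 0 0 0 0 0;-.012 0 0 0 0 0' >/dev/null; python3 f.py;  python3 -m pendant '-.012 0 0 0 0 0;-.012 0 0 0 0 0' >/dev/null; python3 f.py
```

```text
t 11.40 seat_s 17.8 a 0.4 y 0.2 | Fslope -3.6 Fa 1.7 Fy -0.2 tilt 30.1 w 0.0197 1.84
t 11.60 seat_s 20.8 a 0.2 y 0.3 | Fslope -2.2 Fa 1.6 Fy 0.5 tilt 30.1 w 0.0197 1.84
t 11.80 seat_s 23.8 a 0.1 y 0.2 | Fslope -4.0 Fa 1.5 Fy 0.3 tilt 30.1 w 0.0197 1.85
```

```bash
python3 -m pendant '-.012 0 0 0 0 0;-.012 0 0 0 0 0' >/dev/null; python3 f.py; python3 -m pendant '-.012 0 0 0 0 0;-.012 0 0 0 0 0' >/dev/null; python3 f.py
```

```text
t 12.00 seat_s 26.6 a 0.2 y 0.3 | Fslope -6.9 Fa 1.8 Fy 0.2 tilt 30.1 w 0.0200 1.86
t 12.20 seat_s 29.5 a 0.2 y 0.3 | Fslope -8.7 Fa 0.6 Fy 0.4 tilt 30.1 w 0.0199 1.86
```

The latch holds: about 6.5 N of pull at 29.5, so about 7 mm of travel. Continue to about 14.5 mm (seat_s of about 37) and look at the pointer.

```bash
python3 -m pendant '-.01 0 0 0 0 0;-.02 0 0 0 0 0;-.02 0 0 0 0 0' >/dev/null; python3 f.py; python3 -m pendant '-.009 0 0 0 0 0;-.009 0 0 0 0 0' >/dev/null; python3 f.py
python3 - <<'E'
from h import *
im,d,c=cam("side"); np.savez("pics/side3.npz",im=im,d=d); p=proj(c,[.50,-.05,.13])[0].astype(int); print(p)
a=im[p[1]-45:p[1]+45,p[0]-45:p[0]+45]
cv2.imwrite("pics/g1.png",cv2.resize(a,(540,540),interpolation=2))
E
```

```text
t 12.50 seat_s 34.4 a 0.2 y 0.4 | Fslope -12.9 Fa 1.3 Fy 1.0 tilt 30.1 w 0.0197 1.87
t 12.70 seat_s 36.3 a 0.2 y 0.4 | Fslope -15.1 Fa 3.1 Fy 1.0 tilt 30.1 w 0.0196 1.88
[343 218]
```

View pics/g1.png

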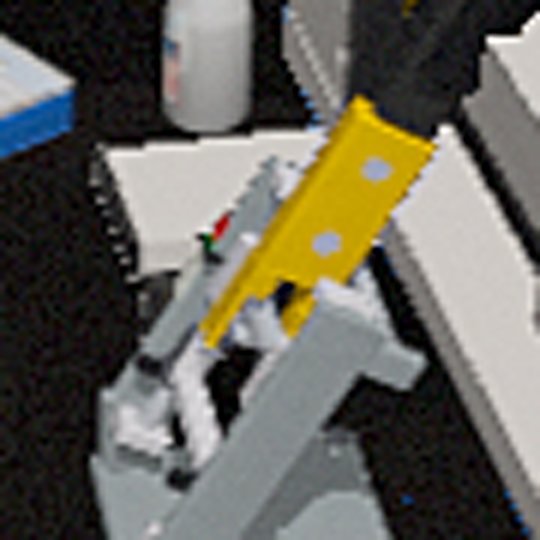

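The side crop shows the pin carried up in the hook, with the dark pointer at the green patch (210,238) and red (220,228) above it. Force (about 13 N net) and travel (about 14 mm) both put it mid-green. Hold about 1.5 s.

```bash
python3 -m pendant '0 0 0 0 0 0;0 0 0 0 0 0;0 0 0 0 0 0;0 0 0 0 0 0;0 0 0 0 0 0;0 0 0 0 0 0;0 0 0 0 0 0;0 0 0 0 0 0'>/dev/null; python3 f.py
python3 - <<'E'
from h import *
im,d,c=cam("top"); p=proj(c,[.50,.01,.13])[0].astype(int)
a=im[p[1]-30:p[1]+30,p[0]-30:p[0]+30]; b=np.load("pics/side3.npz")["im"]; b=b[196:226,325-3:352]
cv2.imwrite("pics/g2.png",np.hstack([cv2.resize(a,(390,390),interpolation=2),cv2.resize(b,(390,390),interpolation=0)])); print(p)
E
python3 -m pendant '0 0 0 0 0 0;0 0 0 0 0 0;0 0 0 0 0 0;0 0 0 0 0 0;0 0 0 0 0 0'>/dev/null; python3 f.py
```

```text
t 13.55 seat_s 36.1 a 0.2 y 0.4 | Fslope -14.5 Fa 2.1 Fy 0.6 tilt 30.1 w 0.0197 1.88
[275 215]
t 14.10 seat_s 36.1 a 0.2 y 0.4 | Fslope -14.2 Fa 2.2 Fy 0.4 tilt 30.1 w 0.0198 1.88
```

View pics/g2.png

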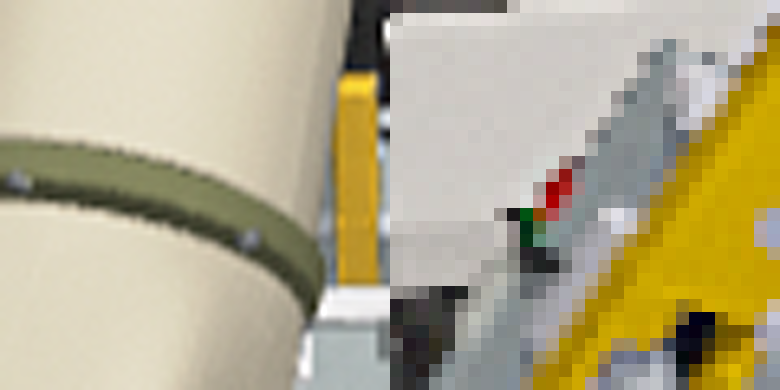

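The right crop shows the pointer's dark tip at (512,213) beside the green patch and below the red. Force gives 13.3 mm and position about 14 to 15 mm, both inside 11.5–18, held for 1.4 s. Now I ease back.

```bash
python3 -m pendant '.015 0 0 0 0 0;.03 0 0 0 0 0;.045 0 0 0 0 0;.06 0 0 0 0 0;.075 0 0 0 0 0;.09 0 0 0 0 0;.1 0 0 0 0 0;.1 0 0 0 0 0'>/dev/null; python3 f.py
python3 -m pendant '.006 0 0 0 0 0;.006 0 0 0 0 0;.006 0 0 0 0 0;.006 0 0 0 0 0'>/dev/null; python3 f.py
```

```text
t 14.90 seat_s 11.8 a 0.1 y 0.2 | Fslope -3.2 Fa 0.6 Fy -0.1 tilt 30.1 w 0.0197 1.82
t 15.30 seat_s 10.5 a 0.2 y 0.2 | Fslope -3.0 Fa 0.9 Fy -0.3 tilt 30.1 w 0.0199 1.82
```

```bash
python3 -m pendant '.009 0 0 0 0 0;.009 0 0 0 0 0;.009 0 0 0 0 0'>/dev/null; python3 f.py
python3 -m pendant '0 0 0 0 0 0;0 0 0 0 0 0;0 0 0 0 0 0;0 0 0 0 0 0;0 0 0 0 0 0;0 0 0 0 0 0' 0.3 >/dev/null; python3 f.py
python3 - <<'E'
from h import *
im,d,c=cam("side"); p=proj(c,[.52,-.05,.17])[0].astype(int)
a=im[p[1]-65:p[1]+65,p[0]-65:p[0]+65]
cv2.imwrite("pics/e1.png",cv2.resize(a,(540,540),interpolation=2))
E
```

```text
t 15.60 seat_s 8.1 a 0.2 y 0.2 | Fslope -2.2 Fa 0.7 Fy -0.1 tilt 30.1 w 0.0198 1.81
t 16.20 seat_s 8.2 a 0.2 y 0.2 | Fslope 0.0 Fa 1.0 Fy 0.4 tilt 30.1 w 0.0546 1.82
```

View pics/e1.png

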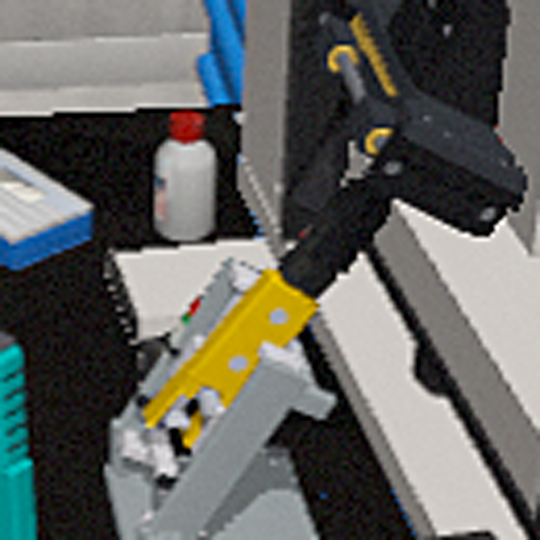

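Released: the hook leans on the rest rod with its mouth round the pin (crop 185,410). Retreat.

```bash
python3 -m pendant '-.08 0 0 0 0 0;-.16 0 0 0 0 0;-.24 0 0 0 0 0;-.32 0 0 0 0 0;-.4 0 0 0 0 0;-.4 0 0 0 0 0' ; python3 f.py
python3 -m pendant '-.1 0 0 0 -.09 0;-.2 0 0 0 -.17 0;-.3 0 -.1 0 -.26 0;-.4 0 -.2 0 -.35 0;-.4 0 -.3 0 -.35 0;-.4 0 -.4 0 -.35 0;-.4 0 -.4 0 -.35 0;-.4 0 -.4 0 -.35 0'; python3 f.py
python3 - <<'E'
from h import *
o=[]
for n in("side","top"):
    im,d,c=cam(n); np.savez(f"pics/{n}9.npz",im=im,d=d); p=proj(c,[.50,-.05,.13])[0].astype(int)
    a=im[p[1]-45:p[1]+45,p[0]-45:p[0]+45]; o.append(cv2.resize(a,(400,400),interpolation=2))
cv2.imwrite("pics/e2.png",np.hstack(o))
E
```

```text
time: 16.85
ee_pos: [0.594, -0.0495, 0.2823]
eef_rot: [-0.002, 0.866, -0.001, 0.501]
ft_force: [-0.5, -0.6, -0.7]
width: 0.0567
t 16.85 seat_s 110.0 a 0.5 y 0.5 | Fslope -0.8 Fa -0.0 Fy -0.6 tilt 29.9 w 0.0567 2.04
time: 17.65
ee_pos: [0.5561, -0.0488, 0.417]
eef_rot: [-0.002, 0.707, -0.0, 0.707]
ft_force: [0.8, 1.3, 0.0]
width: 0.0565
t 17.65 seat_s 207.7 a -99.6 y 1.2 | Fslope 0.4 Fa 0.6 Fy 1.3 tilt -0.0 w 0.0565 1.71
```

View pics/e2.png

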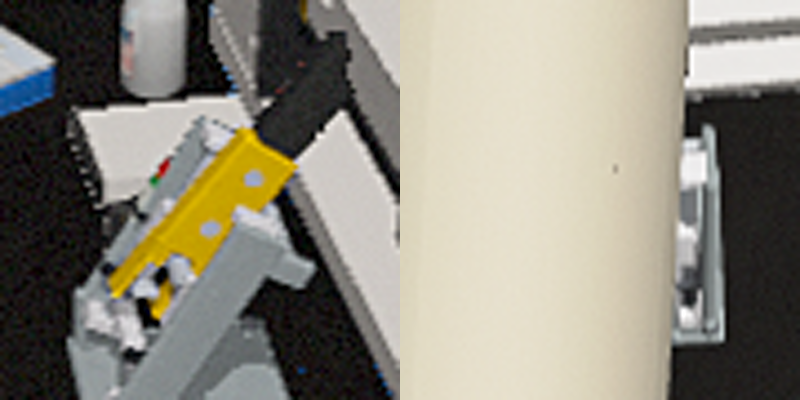

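```bash
python3 -c "
from bench import close_job
print(close_job())"
```

```text
the job is handed in; nothing more can be done
None
```

The hook is latched on the pin and leaning on the stand's rest rod, and the job was handed in at about 18 s of the 58 s allowed.

- **Pick-up:** I took the yellow hook from the blue rack and lined it up with the slope. The pictures and the tool position agreed to about 1 mm.
- **Seating:** The latch folded at about 5 N. I pushed until the pin met its stop at about 21 N net, under the 40 N limit.
- **Pull test:** The latch caught about where it should when drawn back. I held the pull for about 1.4 s at roughly 12 N net, which is 13 to 15 mm of travel against the 11.5–18 mm green band.
- **Release:** I eased back until the wrist force was back to the hook's weight alone, then let go and drew clear. The last side picture shows the hook on the pin and leaning on the rod. The wrist force was near zero, and nothing round about was touched that I know of.

**Less certain:**
- The pointer was only a few pixels in the side view, and the arm hid it from the top camera. The green-band reading therefore rests mainly on force and travel, which agreed to about 2 mm.
- The pointer's return to rest was judged from the force alone, before letting go. Afterwards the hook's own weight may press the pin down by up to 2–3 mm.

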